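# Put the wrench sockets back on their board in order of size

## Robot

A 6-joint arm with a two-finger parallel gripper is mounted at the origin on the work surface. World frame = base frame: x ahead of the robot, y to its left, z up, the work surface at z = 0. Lengths are in mm, angles in degrees, forces in N, time in s.
With the tool pointing down it reaches from about 350 to 875 mm from the base axis. Payload 4.2 kg.
Tool frame: the origin (TCP) lies midway between the tips of the shut fingers; the grasp point (between the pads) lies 19 mm behind it (hold_point_z is the distance from the TCP to the grasp point, in mm); z points along the fingers, y is the line along which they close (so a half turn about z gives the same grasp; the last joint's range is limited). The gripper opens to 85 mm and grips with 20 to 120 N. Pads are 22 mm wide; open, the fingers measure 114 mm over their backs; the gripper's body (76 mm by 85 mm) begins 54 mm behind the grasp point. The pads swing forward as they close: fully open they stand 13 mm farther back than shut.
Start: joints at [-58.35, 22.042, 0.453, 0, -68.411, -14.817], TCP at [181.011, -598.193, 231.312] pointing down, gripper open.
Joint ranges: [-179.83, 179.83], [-69.29, 118.12], [-61.27, 80.66], [-181.25, 117.63], [-171.15, -9.14], [-177.46, 177.46]. Speed limits (degrees/s): [159.86, 159.86, 180, 180, 180, 180].

## Interface

Orientations are given as [roll, pitch, yaw] about the fixed x, y, z axes, in that order (R = Rz(yaw) Ry(pitch) Rx(roll)).
In Python, from bench import get_state, read_camera, sign_off, hold_point_z gives the robot as it stands.
- The arm moves only by the shell command python3 -m pendant 'ROWS' [OPENING] [FORCE]. ROWS is JSON, a list of rows, each an object of numbers: "dx", "dy", "dz": the shift along the tool's x, y, z as a fraction of full scale; "wx", "wy", "wz": the turn, a rotation vector about the tool's x, y, z as a fraction of full scale. In form: [{"dx": .., "dy": .., "dz": .., "wx": .., "wy": .., "wz": ..}, ...]. A call has exactly 8 rows; each row shifts and turns the commanded pose from where the row before left it, along the tool's axes as they then stand; what a row does not reach is not made up. Full scale, the value 1, is 0.02 m for a shift and 90 degrees for a turn. A row lasts 1/8 s, in which the tool goes at most 62.5 mm and 10.7 degrees, less where a joint would pass 70% of its speed; a pose out of reach is approached as far as the arm can. A call with a number of a shift or a turn outside -1 to 1 is refused whole. A call with a gripper value outside its range is refused whole. OPENING is the gripper command: -1 is fully open, 1 is shut, values between are in proportion, set as the call begins (- or left out, the last holds). The fingers move at their own pace and stop on an object; FORCE is the grip in N (left out, the last holds). Time passes only in rows, so rows that do not move let the fingers close, or fill a call up. It gives the time, the measured TCP pose, the force, the opening and the grip force at its end, in the units of the state.
- get_state(): the state, without advancing time (a new reading comes with each control period).
- read_camera(name): name is "scene" or "top"; returns a dict with "pixels" (420x560x3 uint8, red, green, blue), "fov_y" (degrees; the focal length in pixels is half the picture's height over the tangent of half this angle, whatever the lens; pixels are square), "cx", "cy" (the principal point, pixels), "D" ([k1, k2, p1, p2, k3] as OpenCV has them; the pictures are not rectified), "rvec" (rotation vector, rad) and "tvec" (3), from world to camera coordinates, as OpenCV has them. Camera axes: x right, y down, z forward; pixel columns grow to the right and rows downward; lengths in mm; the calibration is good to about 2 mm. A picture is of the moment at which its call begins. There is no depth.
- sign_off(): hands the job in; it is judged then, once.
The state is a dict: "time": time; "joints": joint angles; "joint_vel": joint speeds; "effort": joint torques, N m; "position": TCP position; "orientation": TCP orientation; "contact_force": force on the tool from outside, world axes, zero at the start; "torque": the same for the moment, N m; "gripper_width": finger opening in mm; "gripper_force": force on a finger pad.
Only numpy, scipy, OpenCV 4.12 (cv2) and the standard library are available. Lean on these libraries where they do the work, as an engineer would, in place of code of your own. Each camera call takes 0.05 s, during which the arm holds its last target. There are 200 camera calls.

## Task

Tidy the four loose wrench sockets onto the wooden socket board: stand one upright and centred on each round mark, in order of size, with the smallest on the mark next to the red end block and the largest on the mark next to the grey end block. Set each one down gently rather than dropping it, do not knock any over, and leave the tool block, glue bottle and pencil where they are.

Things in the scene. Friction and masses are not known exactly. Their poses are not given: they have to be found in the camera images.
- socket_1: The smallest of the four steel wrench sockets: a plain upright cylinder 28 mm in diameter and 40 mm tall, bright steel with a yellow sleeve round its middle and a yellow top face with a dark hexagon on it. Origin: centre of its underside; z up along its axis. About 110 g, give or take 30 percent; a firm grip of about 60 N holds it.
- socket_2: The second smallest of the four steel wrench sockets: a plain upright cylinder 36 mm in diameter and 50 mm tall, bright steel with a green sleeve round its middle and a green top face with a dark hexagon on it. Origin: centre of its underside; z up along its axis. About 200 g, give or take 30 percent; a firm grip of about 60 N holds it.
- socket_3: The second largest of the four steel wrench sockets: a plain upright cylinder 44 mm in diameter and 60 mm tall, bright steel with a blue sleeve round its middle and a blue top face with a dark hexagon on it. Origin: centre of its underside; z up along its axis. About 340 g, give or take 30 percent; a firm grip of about 60 N holds it.
- socket_4: The largest of the four steel wrench sockets: a plain upright cylinder 52 mm in diameter and 70 mm tall, bright steel with a orange sleeve round its middle and a orange top face with a dark hexagon on it. Origin: centre of its underside; z up along its axis. About 500 g, give or take 30 percent; a firm grip of about 60 N holds it.
- board: The socket board: a flat pale wooden board fixed to the bench, 80 mm (its x) by 430 mm (its y) and 12 mm thick, lying flat. Origin: centre of its underside; x across it, y along its length. On its top face (12 mm up) four dark round marks of 64 mm diameter with a thin white rim lie in a row on its centre line, centred at y = -126, -42, +42 and +126 mm. The marks are only painted, not recessed.
- red_end: The red end block, fixed on top of one end of the board (at y = +195 or -195 mm of the board; either may be drawn), 70 x 30 x 25 mm (x, y, z). Origin: centre of its underside, on the board's top. It shows where the row begins: the mark centres lie 69, 153, 237 and 321 mm from it along the board.
- grey_end: The grey end block, the same size, fixed on the other end of the board: where the row finishes. Origin: centre of its underside.
- tool_block: Bystander: loose wooden block 90 x 150 x 85 mm holding four upright screwdrivers, 180 mm tall in all. Origin: centre of its underside.
- glue_bottle: Bystander: loose white glue bottle with a red cap, 56 mm in diameter, 130 mm tall. Origin: centre of its underside.
- pencil: Bystander: loose flat green carpenter's pencil, about 177 x 14 x 8 mm, lying along its own x (roughly parallel to the board) beyond the board. Origin: under its middle.
Things that resemble listed ones, but are neither listed nor needed, are in the scene too. Several things have the shape of the red_end; the one meant has the colours described above.

How it is judged:
By the outcome, as a careful person would: the job done as asked, in the order asked, and still so for the second after the job is handed in, with the robot touching nothing.
It also fails if it takes over 90 s, if anything falls off the work surface, if the arm or the gripper's body presses on something with over 40 N, if the wrist force passes 120 N, or if a joint passes its speed limit or range.

## Working session

There is one attempt and no reset: what is moved stays moved. The work goes in short steps, Python scripts to look and compute and a shell command to move; the robot and the scene stay as the last step left them, time stands still between calls to the robot, and variables do not carry over. Pictures are saved under pics/ and viewed, at most 14 in all, crops included, and the job is handed in when it is done.

```bash
mkdir -p pics
cat > h.py <<'E'
import numpy as np, cv2
from bench import *
def snap(n,f):
    c=read_camera(n); cv2.imwrite('pics/'+f,c['pixels'][:,:,::-1]); return c
def K(c):
    h=c['pixels'].shape[0]; f=h/2/np.tan(np.radians(c['fov_y'])/2)
    return np.array([[f,0,c['cx']],[0,f,c['cy']],[0,0,1.]])
def toworld(c,uv,z):
    p=cv2.undistortPoints(np.array(uv,float).reshape(-1,1,2),K(c),np.array(c['D'],float)).reshape(-1,2)
    R=cv2.Rodrigues(np.array(c['rvec'],float))[0]; C=-R.T@np.array(c['tvec'],float).ravel()
    d=np.c_[p,np.ones(len(p))]@R
    return C+d*((np.array(z)-C[2])/d[:,2])[:,None]
E
python3 - <<'E'
from h import *
a=snap('top','t0.png');b=snap('scene','s0.png')
for c in (a,b): print(c['fov_y'],c['rvec'],c['tvec'],c['D'])
print(get_state())
E
```

```text
53.90918080489186 [ 2.17650776 -1.99361255  0.23398567] [-37.49434074 621.75212248 854.20440344] [0.012322 0.       0.       0.       0.      ]
55.486043220993984 [ 1.37723631  2.18348129 -0.88021348] [ 279.87752759 -394.40358792 1405.58516247] [0.01458169 0.         0.         0.         0.        ]
{'time': 0.1, 'joints': array([-5.83506633e+01,  2.20867168e+01,  3.89549143e-01, -2.50687518e-02,
       -6.84127205e+01, -1.48165351e+01]), 'joint_vel': array([-0.00412818, -0.20341939,  0.07650725,  0.15679419, -0.11122893,
        0.03732145]), 'effort': array([-6.85631494e-04, -3.93318701e+01,  1.88928097e+01,  4.19790387e+00,
       -2.62859387e-03,  5.37406237e-06]), 'position': array([ 180.85628472, -597.72431227,  230.34108087]), 'orientation': array([ 1.79887807e+02, -5.58341577e-03, -1.63176439e+02]), 'contact_force': array([-0.18234611,  0.23440524, -0.00451153]), 'torque': array([-0.02286099, -0.02008881, -0.00311027]), 'gripper_force': 0.0, 'gripper_width': 85.46461264662494}
```

View pics/t0.png

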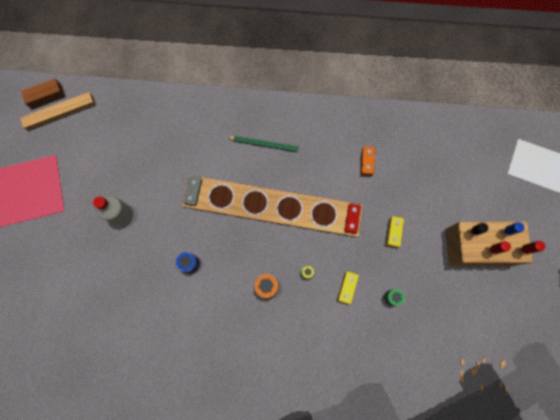

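View pics/s0.png

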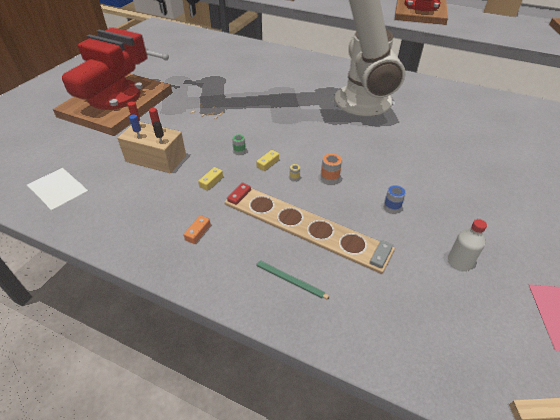

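The top view shows sockets blue (187,262), orange (266,286), yellow (307,272) and green (395,297). The marks run from (221,196) to (323,214), with the grey end on the left and the red end at (353,219). I'll zoom in and measure.

Run:
```python
from h import *
a=read_camera('top');b=read_camera('scene')
im=cv2.cvtColor(a['pixels'],cv2.COLOR_RGB2BGR)
out=[cv2.resize(im[v-22:v+22,u-22:u+22],(264,264),interpolation=cv2.INTER_NEAREST) for u,v in [(307,272),(395,297),(187,262),(266,286),(221,196),(323,214)]]
cv2.imwrite('pics/z0.png',np.vstack([np.hstack(out[:3]),np.hstack(out[3:])]))
# marks: dark in board
hsv=cv2.cvtColor(a['pixels'],cv2.COLOR_RGB2HSV)
def blob(c,u,v,mask,r):
    m=np.zeros_like(mask); cv2.circle(m,(u,v),r,255,-1); m&=mask
    n,l,s,ce=cv2.connectedComponentsWithStats(m); i=1+np.argmax(s[1:,4]); return ce[i],s[i]
dark=((hsv[:,:,2]<95)*255).astype(np.uint8)
uv=[blob(a,u,v,dark,14)[0] for u,v in [(323,214),(289,208),(255,202),(221,196)]]
P=toworld(a,uv,[12]*4);print('marks',P.round(1),np.diff(P,axis=0).round(1))
sat=((hsv[:,:,1]>110)*255).astype(np.uint8)
for n,(u,v,h,D) in enumerate([(307,272,40,28),(395,297,50,36),(187,262,60,44),(266,286,70,52)]):
    m=np.zeros_like(sat);cv2.circle(m,(u,v),18,255,-1);m&=sat
    cs,_=cv2.findContours(m,cv2.RETR_EXTERNAL,cv2.CHAIN_APPROX_NONE);c=max(cs,key=cv2.contourArea)
    (ex,ey),r=cv2.minEnclosingCircle(c); x,y,w,hh=cv2.boundingRect(c)
    M=cv2.moments(c); ct=(M['m10']/M['m00'],M['m01']/M['m00'])
    print(n+1,np.round([ex,ey,r],1),(x,y,w,hh),toworld(a,[(ex,ey),ct],[h,h]).round(1).tolist())
R=cv2.Rodrigues(np.array(a['rvec']))[0];print('C',-R.T@np.array(a['tvec']))
```

```text
marks [[628.9 -73.5  12. ]
 [636.4  10.   12. ]
 [643.8  93.6  12. ]
 [651.  177.2  12. ]] [[ 7.5 83.5  0. ]
 [ 7.3 83.5  0. ]
 [ 7.2 83.6  0. ]]
1 [307.1 272.1   6.2] (301, 266, 13, 13) [[485.0, -44.1, 40.0], [485.0, -44.4, 40.0]]
2 [396.  297.    7.8] (389, 290, 15, 15) [[447.6, -241.5, 50.0], [447.6, -241.1, 50.0]]
3 [187.  262.   11.4] (176, 252, 23, 21) [[482.2, 223.3, 60.0], [482.5, 225.7, 60.0]]
4 [266.  285.9  12.3] (254, 274, 25, 25) [[445.3, 43.2, 70.0], [445.3, 43.4, 70.0]]
C [403.10621264  -7.64068464 977.28894986]
```

View pics/z0.png

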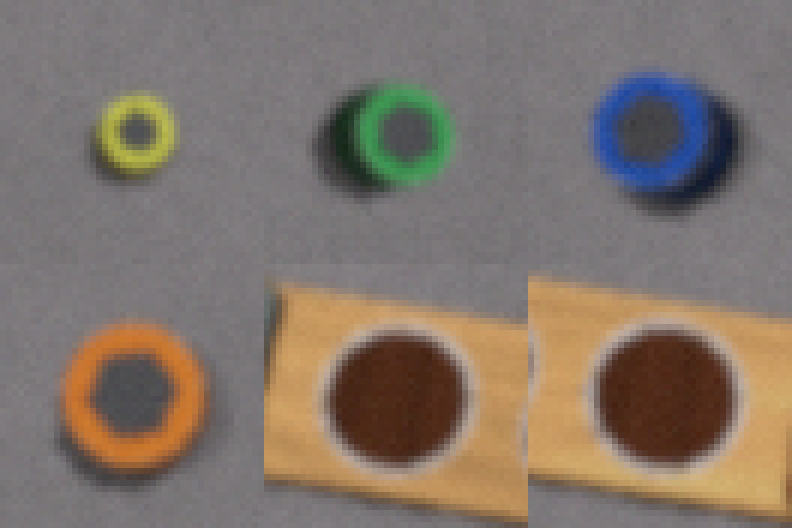

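Sockets and marks are located. In the zoom the sleeve widens the blue mask, so I take its top-face centre as pixel (185,261.5). The plan is to use yaw -90, so tool dx = -y world, dy = -x world and dz = -z world.

```bash
python3 - <<'E'
from h import *
a=read_camera('top')
print(toworld(a,[(307.6,271.6),(396.2,296.75),(185.1,261.5),(266,285.5)],[40,50,60,70]).round(1).tolist())
E
python3 -m pendant '[{"wz":-0.1162},{"wz":-0.1162},{"wz":-0.1162},{"wz":-0.1162},{"wz":-0.1162},{"wz":-0.1162},{"wz":-0.1162},{}]' -1 60
```

```text
[[486.3, -45.2, 40.0], [448.2, -241.9, 50.0], [483.0, 227.7, 60.0], [446.1, 43.3, 70.0]]$[0]: bad value
```

```bash
python3 -m pendant '[{"dx":0,"dy":0,"dz":0,"wx":0,"wy":0,"wz":-0.1162},{"dx":0,"dy":0,"dz":0,"wx":0,"wy":0,"wz":-0.1162},{"dx":0,"dy":0,"dz":0,"wx":0,"wy":0,"wz":-0.1162},{"dx":0,"dy":0,"dz":0,"wx":0,"wy":0,"wz":-0.1162},{"dx":0,"dy":0,"dz":0,"wx":0,"wy":0,"wz":-0.1162},{"dx":0,"dy":0,"dz":0,"wx":0,"wy":0,"wz":-0.1162},{"dx":0,"dy":0,"dz":0,"wx":0,"wy":0,"wz":-0.1162},{"dx":0,"dy":0,"dz":0,"wx":0,"wy":0,"wz":0}]' -1 60
```

```text
time: 1.25
position: [181.0, -598.1, 231.1]
orientation: [180.0, 0.0, -90.1]
contact_force: [-0.8, 0.8, 0.5]
gripper_width: 85.3
gripper_force: 0.0
```

```bash
python3 -m pendant '[{"dx":-1,"dy":-0.8,"dz":0.4,"wx":0,"wy":0,"wz":0},{"dx":-1,"dy":-0.8,"dz":0.4,"wx":0,"wy":0,"wz":0},{"dx":-1,"dy":-0.8,"dz":0.4,"wx":0,"wy":0,"wz":0},{"dx":-1,"dy":-0.8,"dz":0.4,"wx":0,"wy":0,"wz":0},{"dx":-1,"dy":-0.8,"dz":0.4,"wx":0,"wy":0,"wz":0},{"dx":-1,"dy":-0.8,"dz":0.4,"wx":0,"wy":0,"wz":0},{"dx":-1,"dy":-0.8,"dz":0.4,"wx":0,"wy":0,"wz":0},{"dx":-1,"dy":-0.8,"dz":0.4,"wx":0,"wy":0,"wz":0}]'
python3 -m pendant '[{"dx":-1,"dy":-0.8,"dz":0.4,"wx":0,"wy":0,"wz":0},{"dx":-1,"dy":-0.8,"dz":0.4,"wx":0,"wy":0,"wz":0},{"dx":-1,"dy":-0.8,"dz":0.4,"wx":0,"wy":0,"wz":0},{"dx":-1,"dy":-0.8,"dz":0.4,"wx":0,"wy":0,"wz":0},{"dx":-1,"dy":-0.8,"dz":0.4,"wx":0,"wy":0,"wz":0},{"dx":-1,"dy":-0.8,"dz":0.4,"wx":0,"wy":0,"wz":0},{"dx":-1,"dy":-0.8,"dz":0.4,"wx":0,"wy":0,"wz":0},{"dx":-1,"dy":-0.8,"dz":0.4,"wx":0,"wy":0,"wz":0}]'
python3 -m pendant '[{"dx":-0.6,"dy":-0.19,"dz":0,"wx":0,"wy":0,"wz":0},{"dx":-0.6,"dy":-0.19,"dz":0,"wx":0,"wy":0,"wz":0},{"dx":-0.6,"dy":-0.19,"dz":0,"wx":0,"wy":0,"wz":0},{"dx":0,"dy":0,"dz":0,"wx":0,"wy":0,"wz":0},{"dx":0,"dy":0,"dz":0,"wx":0,"wy":0,"wz":0},{"dx":0,"dy":0,"dz":0,"wx":0,"wy":0,"wz":0},{"dx":0,"dy":0,"dz":0,"wx":0,"wy":0,"wz":0},{"dx":0,"dy":0,"dz":0,"wx":0,"wy":0,"wz":0}]'
python3 -c "
from h import *
c=snap('scene','s1.png');d=snap('top','t1.png')
x=np.hstack([cv2.resize(c['pixels'][60:240,150:350],(400,360)),cv2.resize(d['pixels'][220:400,300:500],(400,360))]);cv2.imwrite('pics/g1.png',x[:,:,::-1])"
```

```text
time: 2.25
position: [309.4, -437.4, 167.2]
orientation: [-180.0, -0.0, -90.2]
contact_force: [-0.0, 0.2, 0.1]
gripper_width: 85.7
gripper_force: 0.0
time: 3.25
position: [437.4, -277.4, 103.2]
orientation: [-180.0, -0.0, -90.2]
contact_force: [0.1, -0.2, -0.3]
gripper_width: 85.3
gripper_force: 0.0
time: 4.25
position: [448.0, -242.2, 103.2]
orientation: [180.0, 0.0, -90.0]
contact_force: [-0.7, 0.0, -0.5]
gripper_width: 85.6
gripper_force: 0.0
```

View pics/g1.png

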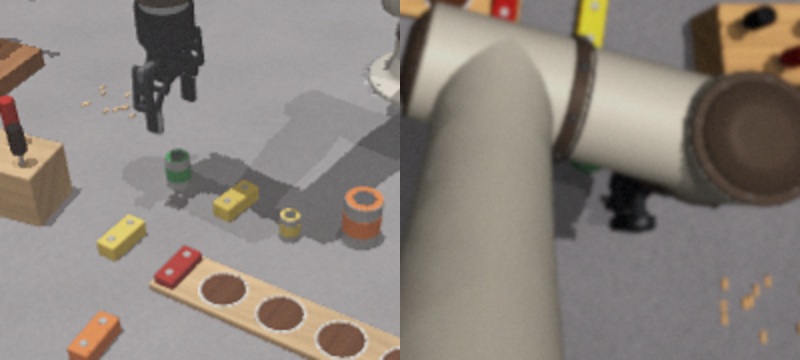

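The scene view shows the open fingers straddling the green socket at crop position (178,168). Next I descend, grip and lift.

```bash
python3 -m pendant '[{"dx":0,"dy":0,"dz":0.8,"wx":0,"wy":0,"wz":0},{"dx":0,"dy":0,"dz":0.8,"wx":0,"wy":0,"wz":0},{"dx":0,"dy":0,"dz":0.8,"wx":0,"wy":0,"wz":0},{"dx":0,"dy":0,"dz":0.8,"wx":0,"wy":0,"wz":0},{"dx":0,"dy":0,"dz":0.8,"wx":0,"wy":0,"wz":0},{"dx":0,"dy":0,"dz":0.5,"wx":0,"wy":0,"wz":0},{"dx":0,"dy":0,"dz":0.25,"wx":0,"wy":0,"wz":0},{"dx":0,"dy":0,"dz":0,"wx":0,"wy":0,"wz":0}]'
python3 -m pendant '[{"dx":0,"dy":0,"dz":0,"wx":0,"wy":0,"wz":0},{"dx":0,"dy":0,"dz":0,"wx":0,"wy":0,"wz":0},{"dx":0,"dy":0,"dz":0,"wx":0,"wy":0,"wz":0},{"dx":0,"dy":0,"dz":0,"wx":0,"wy":0,"wz":0},{"dx":0,"dy":0,"dz":0,"wx":0,"wy":0,"wz":0},{"dx":0,"dy":0,"dz":0,"wx":0,"wy":0,"wz":0},{"dx":0,"dy":0,"dz":0,"wx":0,"wy":0,"wz":0},{"dx":0,"dy":0,"dz":0,"wx":0,"wy":0,"wz":0}]' 1 60
```

```text
time: 5.35
position: [448.2, -242.0, 8.3]
orientation: [180.0, -0.0, -90.0]
contact_force: [-0.2, 0.1, 0.8]
gripper_width: 85.5
gripper_force: 0.0
time: 6.35
position: [448.3, -242.1, 8.9]
orientation: [-180.0, -0.0, -89.9]
contact_force: [-1.0, 1.2, 6.3]
gripper_width: 35.2
gripper_force: 59.7
```

```bash
python3 -m pendant '[{"dx":0,"dy":0,"dz":-0.5,"wx":0,"wy":0,"wz":0},{"dx":0,"dy":0,"dz":-1,"wx":0,"wy":0,"wz":0},{"dx":0,"dy":0,"dz":-1,"wx":0,"wy":0,"wz":0},{"dx":-1,"dy":0,"dz":-1,"wx":0,"wy":0,"wz":0},{"dx":-1,"dy":0,"dz":-1,"wx":0,"wy":0,"wz":0},{"dx":-1,"dy":-0.9,"dz":-0.5,"wx":0,"wy":0,"wz":0},{"dx":-1,"dy":-0.9,"dz":0,"wx":0,"wy":0,"wz":0},{"dx":-1,"dy":-0.9,"dz":0,"wx":0,"wy":0,"wz":0}]'
python3 -m pendant '[{"dx":-1,"dy":-0.9,"dz":0,"wx":0,"wy":0,"wz":0},{"dx":-1,"dy":-0.9,"dz":0,"wx":0,"wy":0,"wz":0},{"dx":-1,"dy":-0.9,"dz":0,"wx":0,"wy":0,"wz":0},{"dx":-1,"dy":-0.9,"dz":0,"wx":0,"wy":0,"wz":0},{"dx":-1,"dy":-0.9,"dz":0,"wx":0,"wy":0,"wz":0},{"dx":-1,"dy":-0.9,"dz":0,"wx":0,"wy":0,"wz":0},{"dx":-1,"dy":-0.8,"dz":0,"wx":0,"wy":0,"wz":0},{"dx":-0.6,"dy":-0.5,"dz":0,"wx":0,"wy":0,"wz":0}]'
python3 -m pendant '[{"dx":0,"dy":0,"dz":0.5,"wx":0,"wy":0,"wz":0},{"dx":0,"dy":0,"dz":0.5,"wx":0,"wy":0,"wz":0},{"dx":0,"dy":0,"dz":0.5,"wx":0,"wy":0,"wz":0},{"dx":0,"dy":0,"dz":0.5,"wx":0,"wy":0,"wz":0},{"dx":0,"dy":0,"dz":0.5,"wx":0,"wy":0,"wz":0},{"dx":0,"dy":0,"dz":0,"wx":0,"wy":0,"wz":0},{"dx":0,"dy":0,"dz":0,"wx":0,"wy":0,"wz":0},{"dx":0,"dy":0,"dz":0,"wx":0,"wy":0,"wz":0}]'
python3 -c "
from h import *
c=snap('scene','s2.png');cv2.imwrite('pics/g2.png',cv2.resize(c['pixels'][100:280,180:430],(750,540))[:,:,::-1])"
```

```text
time: 7.35
position: [502.2, -141.2, 108.5]
orientation: [180.0, 0.0, -90.0]
contact_force: [-0.4, -0.0, -2.8]
gripper_width: 34.8
gripper_force: 60.1
time: 8.35
position: [636.8, 11.6, 107.9]
orientation: [180.0, -0.0, -89.9]
contact_force: [0.1, 0.2, -2.1]
gripper_width: 35.0
gripper_force: 60.1
time: 9.35
position: [636.4, 10.2, 58.9]
orientation: [-179.9, 0.0, -90.0]
contact_force: [-0.1, -0.2, -1.9]
gripper_width: 34.9
gripper_force: 60.1
```

View pics/g2.png

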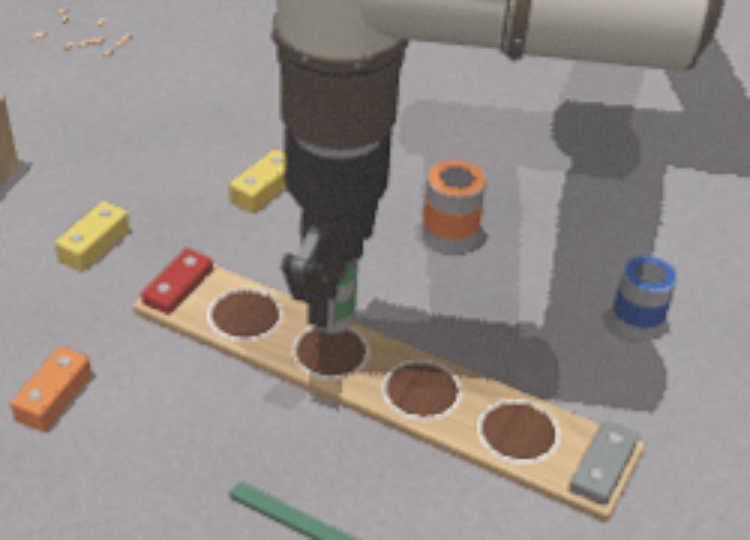

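The green socket hangs upright over the second mark from red, at crop position (330,350). Lowering it.

```bash
python3 -m pendant '[{"dx":0,"dy":0,"dz":0.4,"wx":0,"wy":0,"wz":0},{"dx":0,"dy":0,"dz":0.4,"wx":0,"wy":0,"wz":0},{"dx":0,"dy":0,"dz":0.4,"wx":0,"wy":0,"wz":0},{"dx":0,"dy":0,"dz":0.4,"wx":0,"wy":0,"wz":0},{"dx":0,"dy":0,"dz":0.2,"wx":0,"wy":0,"wz":0},{"dx":0,"dy":0,"dz":0.03,"wx":0,"wy":0,"wz":0},{"dx":0,"dy":0,"dz":0,"wx":0,"wy":0,"wz":0},{"dx":0,"dy":0,"dz":0,"wx":0,"wy":0,"wz":0}]'
python3 -m pendant '[{"dx":0,"dy":0,"dz":0.02,"wx":0,"wy":0,"wz":0},{"dx":0,"dy":0,"dz":0.02,"wx":0,"wy":0,"wz":0},{"dx":0,"dy":0,"dz":0.02,"wx":0,"wy":0,"wz":0},{"dx":0,"dy":0,"dz":0,"wx":0,"wy":0,"wz":0},{"dx":0,"dy":0,"dz":0,"wx":0,"wy":0,"wz":0},{"dx":0,"dy":0,"dz":0,"wx":0,"wy":0,"wz":0},{"dx":0,"dy":0,"dz":0,"wx":0,"wy":0,"wz":0},{"dx":0,"dy":0,"dz":0,"wx":0,"wy":0,"wz":0}]'
```

```text
time: 10.4
position: [636.2, 10.2, 22.0]
orientation: [-180.0, 0.0, -90.0]
contact_force: [0.4, -0.0, -1.9]
gripper_width: 35.1
gripper_force: 60.2
time: 11.4
position: [636.0, 10.1, 20.9]
orientation: [-180.0, -0.0, -90.0]
contact_force: [-2.9, 0.2, 5.4]
gripper_width: 34.5
gripper_force: 60.1
```

```bash
python3 -m pendant '[{"dx":0,"dy":0,"dz":0,"wx":0,"wy":0,"wz":0},{"dx":0,"dy":0,"dz":0,"wx":0,"wy":0,"wz":0},{"dx":0,"dy":0,"dz":0,"wx":0,"wy":0,"wz":0},{"dx":0,"dy":0,"dz":0,"wx":0,"wy":0,"wz":0},{"dx":0,"dy":0,"dz":0,"wx":0,"wy":0,"wz":0},{"dx":0,"dy":0,"dz":-0.4,"wx":0,"wy":0,"wz":0},{"dx":0,"dy":0,"dz":-1,"wx":0,"wy":0,"wz":0},{"dx":0,"dy":0,"dz":-1,"wx":0,"wy":0,"wz":0}]' -1
python3 -m pendant '[{"dx":0,"dy":0,"dz":-1,"wx":0,"wy":0,"wz":0},{"dx":0,"dy":0,"dz":-1,"wx":0,"wy":0,"wz":0},{"dx":0.4,"dy":1,"dz":0,"wx":0,"wy":0,"wz":0},{"dx":0.4,"dy":1,"dz":0,"wx":0,"wy":0,"wz":0},{"dx":0.4,"dy":1,"dz":0,"wx":0,"wy":0,"wz":0},{"dx":0.4,"dy":1,"dz":0,"wx":0,"wy":0,"wz":0},{"dx":0.4,"dy":1,"dz":0,"wx":0,"wy":0,"wz":0},{"dx":0.4,"dy":1,"dz":0,"wx":0,"wy":0,"wz":0}]'
python3 -m pendant '[{"dx":0.36,"dy":1,"dz":0,"wx":0,"wy":0,"wz":0},{"dx":0,"dy":0.49,"dz":0,"wx":0,"wy":0,"wz":0},{"dx":0,"dy":0,"dz":0.8,"wx":0,"wy":0,"wz":0},{"dx":0,"dy":0,"dz":0.8,"wx":0,"wy":0,"wz":0},{"dx":0,"dy":0,"dz":0,"wx":0,"wy":0,"wz":0},{"dx":0,"dy":0,"dz":0,"wx":0,"wy":0,"wz":0},{"dx":0,"dy":0,"dz":0,"wx":0,"wy":0,"wz":0},{"dx":0,"dy":0,"dz":0,"wx":0,"wy":0,"wz":0}]'
python3 -c "
from h import *
c=snap('scene','s3.png');cv2.imwrite('pics/g3.png',cv2.resize(c['pixels'][100:280,180:430],(750,540))[:,:,::-1])"
```

```text
time: 12.4
position: [636.1, 10.1, 69.5]
orientation: [-180.0, -0.0, -90.0]
contact_force: [-0.0, 0.2, -0.4]
gripper_width: 85.1
gripper_force: 0.0
time: 13.4
position: [515.6, -38.2, 109.3]
orientation: [-179.9, 0.0, -90.0]
contact_force: [0.0, -0.7, 0.8]
gripper_width: 85.3
gripper_force: 0.0
time: 14.4
position: [486.6, -45.1, 77.0]
orientation: [-179.9, 0.0, -90.0]
contact_force: [-0.4, -0.3, 0.6]
gripper_width: 85.3
gripper_force: 0.0
```

View pics/g3.png

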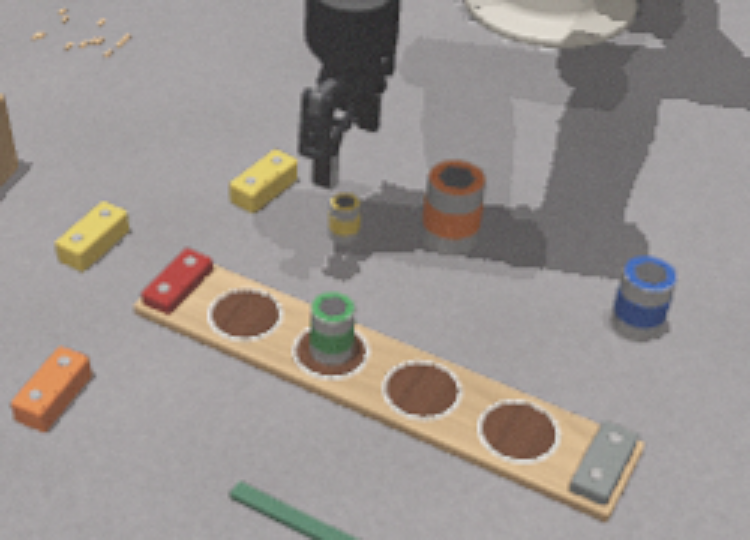

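Green stands centred on its mark at crop position (331,351). Next is yellow.

```bash
python3 -m pendant '[{"dx":0,"dy":0,"dz":0.8,"wx":0,"wy":0,"wz":0},{"dx":0,"dy":0,"dz":0.8,"wx":0,"wy":0,"wz":0},{"dx":0,"dy":0,"dz":0.8,"wx":0,"wy":0,"wz":0},{"dx":0,"dy":0,"dz":0.8,"wx":0,"wy":0,"wz":0},{"dx":0,"dy":0,"dz":0.25,"wx":0,"wy":0,"wz":0},{"dx":0,"dy":0,"dz":0,"wx":0,"wy":0,"wz":0},{"dx":0,"dy":0,"dz":0,"wx":0,"wy":0,"wz":0},{"dx":0,"dy":0,"dz":0,"wx":0,"wy":0,"wz":0}]'
python3 -m pendant '[{"dx":0,"dy":0,"dz":0,"wx":0,"wy":0,"wz":0},{"dx":0,"dy":0,"dz":0,"wx":0,"wy":0,"wz":0},{"dx":0,"dy":0,"dz":0,"wx":0,"wy":0,"wz":0},{"dx":0,"dy":0,"dz":0,"wx":0,"wy":0,"wz":0},{"dx":0,"dy":0,"dz":0,"wx":0,"wy":0,"wz":0},{"dx":0,"dy":0,"dz":0,"wx":0,"wy":0,"wz":0},{"dx":0,"dy":0,"dz":0,"wx":0,"wy":0,"wz":0},{"dx":0,"dy":0,"dz":0,"wx":0,"wy":0,"wz":0}]' 1 60
```

```text
time: 15.45
position: [486.6, -45.1, 8.1]
orientation: [-179.9, 0.0, -90.0]
contact_force: [0.0, 0.1, -0.0]
gripper_width: 85.1
gripper_force: 0.0
time: 16.45
position: [486.4, -45.2, 7.8]
orientation: [-180.0, 0.0, -90.0]
contact_force: [-1.3, 0.3, 4.9]
gripper_width: 26.4
gripper_force: 58.9
```

```bash
python3 -m pendant '[{"dx":0,"dy":0,"dz":-0.5,"wx":0,"wy":0,"wz":0},{"dx":0,"dy":0,"dz":-1,"wx":0,"wy":0,"wz":0},{"dx":0,"dy":0,"dz":-1,"wx":0,"wy":0,"wz":0},{"dx":0,"dy":0,"dz":-1,"wx":0,"wy":0,"wz":0},{"dx":0.3,"dy":-1,"dz":-1,"wx":0,"wy":0,"wz":0},{"dx":0.3,"dy":-1,"dz":0,"wx":0,"wy":0,"wz":0},{"dx":0.3,"dy":-1,"dz":0,"wx":0,"wy":0,"wz":0},{"dx":0.3,"dy":-1,"dz":0,"wx":0,"wy":0,"wz":0}]'
python3 -m pendant '[{"dx":0.215,"dy":-1,"dz":0,"wx":0,"wy":0,"wz":0},{"dx":0,"dy":-1,"dz":0,"wx":0,"wy":0,"wz":0},{"dx":0,"dy":-0.75,"dz":0,"wx":0,"wy":0,"wz":0},{"dx":0,"dy":-0.375,"dz":0,"wx":0,"wy":0,"wz":0},{"dx":0,"dy":0,"dz":0.7,"wx":0,"wy":0,"wz":0},{"dx":0,"dy":0,"dz":0.7,"wx":0,"wy":0,"wz":0},{"dx":0,"dy":0,"dz":0.7,"wx":0,"wy":0,"wz":0},{"dx":0,"dy":0,"dz":0.7,"wx":0,"wy":0,"wz":0}]'
python3 -m pendant '[{"dx":0,"dy":0,"dz":0.5,"wx":0,"wy":0,"wz":0},{"dx":0,"dy":0,"dz":0.3,"wx":0,"wy":0,"wz":0},{"dx":0,"dy":0,"dz":0.2,"wx":0,"wy":0,"wz":0},{"dx":0,"dy":0,"dz":0.03,"wx":0,"wy":0,"wz":0},{"dx":0,"dy":0,"dz":0,"wx":0,"wy":0,"wz":0},{"dx":0,"dy":0,"dz":0,"wx":0,"wy":0,"wz":0},{"dx":0,"dy":0,"dz":0,"wx":0,"wy":0,"wz":0},{"dx":0,"dy":0,"dz":0,"wx":0,"wy":0,"wz":0}]'
```

```text
time: 17.45
position: [566.2, -69.3, 97.3]
orientation: [179.9, 0.0, -90.0]
contact_force: [0.2, -0.2, -1.3]
gripper_width: 26.5
gripper_force: 59.1
time: 18.45
position: [628.2, -73.4, 40.2]
orientation: [179.9, -0.0, -90.0]
contact_force: [-0.1, 0.6, -1.8]
gripper_width: 26.8
gripper_force: 59.2
time: 19.45
position: [628.8, -73.4, 21.0]
orientation: [-180.0, -0.0, -90.0]
contact_force: [0.6, -0.7, -1.3]
gripper_width: 26.5
gripper_force: 59.2
```

```bash
python3 -m pendant '[{"dx":0,"dy":0,"dz":0.02,"wx":0,"wy":0,"wz":0},{"dx":0,"dy":0,"dz":0.02,"wx":0,"wy":0,"wz":0},{"dx":0,"dy":0,"dz":0.02,"wx":0,"wy":0,"wz":0},{"dx":0,"dy":0,"dz":0.01,"wx":0,"wy":0,"wz":0},{"dx":0,"dy":0,"dz":0,"wx":0,"wy":0,"wz":0},{"dx":0,"dy":0,"dz":0,"wx":0,"wy":0,"wz":0},{"dx":0,"dy":0,"dz":0,"wx":0,"wy":0,"wz":0},{"dx":0,"dy":0,"dz":0,"wx":0,"wy":0,"wz":0}]'
```

```text
time: 20.45
position: [628.7, -73.4, 19.8]
orientation: [-180.0, -0.0, -90.0]
contact_force: [-2.9, 1.2, 3.5]
gripper_width: 26.4
gripper_force: 59.2
```

```bash
python3 -m pendant '[{"dx":0,"dy":0,"dz":0,"wx":0,"wy":0,"wz":0},{"dx":0,"dy":0,"dz":0,"wx":0,"wy":0,"wz":0},{"dx":0,"dy":0,"dz":0,"wx":0,"wy":0,"wz":0},{"dx":0,"dy":0,"dz":0,"wx":0,"wy":0,"wz":0},{"dx":0,"dy":0,"dz":0,"wx":0,"wy":0,"wz":0},{"dx":0,"dy":0,"dz":-0.5,"wx":0,"wy":0,"wz":0},{"dx":0,"dy":0,"dz":-1,"wx":0,"wy":0,"wz":0},{"dx":0,"dy":0,"dz":-1,"wx":0,"wy":0,"wz":0}]' -1
python3 -m pendant '[{"dx":0,"dy":0,"dz":-1,"wx":0,"wy":0,"wz":0},{"dx":0,"dy":0,"dz":-1,"wx":0,"wy":0,"wz":0},{"dx":-1,"dy":0.5,"dz":0,"wx":0,"wy":0,"wz":0},{"dx":-1,"dy":0.5,"dz":0,"wx":0,"wy":0,"wz":0},{"dx":-1,"dy":0.5,"dz":0,"wx":0,"wy":0,"wz":0},{"dx":-1,"dy":0.5,"dz":0,"wx":0,"wy":0,"wz":0},{"dx":-1,"dy":0.5,"dz":0,"wx":0,"wy":0,"wz":0},{"dx":-1,"dy":0.5,"dz":0,"wx":0,"wy":0,"wz":0}]'
python3 -m pendant '[{"dx":-1,"dy":0.5,"dz":0,"wx":0,"wy":0,"wz":0},{"dx":-1,"dy":0.5,"dz":0,"wx":0,"wy":0,"wz":0},{"dx":-1,"dy":0.5,"dz":0,"wx":0,"wy":0,"wz":0},{"dx":-1,"dy":0.5,"dz":0,"wx":0,"wy":0,"wz":0},{"dx":-1,"dy":0.5,"dz":0,"wx":0,"wy":0,"wz":0},{"dx":-1,"dy":0.5,"dz":0,"wx":0,"wy":0,"wz":0},{"dx":-1,"dy":0.5,"dz":0,"wx":0,"wy":0,"wz":0},{"dx":-1,"dy":0.5,"dz":0,"wx":0,"wy":0,"wz":0}]'
python3 -m pendant '[{"dx":-1,"dy":0.285,"dz":0,"wx":0,"wy":0,"wz":0},{"dx":-0.05,"dy":0,"dz":0,"wx":0,"wy":0,"wz":0},{"dx":0,"dy":0,"dz":0,"wx":0,"wy":0,"wz":0},{"dx":0,"dy":0,"dz":0,"wx":0,"wy":0,"wz":0},{"dx":0,"dy":0,"dz":0,"wx":0,"wy":0,"wz":0},{"dx":0,"dy":0,"dz":0,"wx":0,"wy":0,"wz":0},{"dx":0,"dy":0,"dz":0,"wx":0,"wy":0,"wz":0},{"dx":0,"dy":0,"dz":0,"wx":0,"wy":0,"wz":0}]'
python3 -c "
from h import *
c=snap('scene','s4.png');d=snap('top','t4.png')
x=np.hstack([cv2.resize(c['pixels'][120:280,200:420],(550,400))]+[cv2.resize(d['pixels'][170:250,180:370],(0,0),fx=1.3,fy=5)]);cv2.imwrite('pics/g4.png',x[:,:,::-1])"
```

```text
time: 21.45
position: [629.0, -73.4, 70.8]
orientation: [-180.0, -0.0, -90.0]
contact_force: [-0.7, 0.6, -0.1]
gripper_width: 85.4
gripper_force: 0.0
time: 22.45
position: [567.3, 48.3, 108.9]
orientation: [179.9, -0.0, -89.9]
contact_force: [0.2, -0.4, 1.2]
gripper_width: 85.7
gripper_force: 0.0
time: 23.45
position: [486.9, 207.7, 109.0]
orientation: [179.9, -0.0, -89.9]
contact_force: [-0.2, -0.3, 0.2]
gripper_width: 85.7
gripper_force: 0.0
time: 24.45
position: [482.9, 227.4, 109.5]
orientation: [180.0, -0.0, -90.0]
contact_force: [0.6, -0.2, -1.1]
gripper_width: 85.2
gripper_force: 0.0
```

View pics/g4.png

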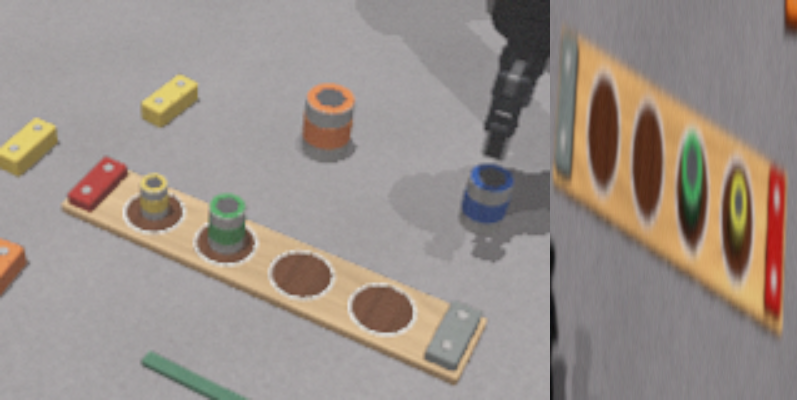

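Yellow at crop position (154,210) and green at (227,243) stand on their marks, and the gripper is over blue. Next I grip blue.

```bash
python3 -m pendant '[{"dx":0,"dy":0,"dz":0.9,"wx":0,"wy":0,"wz":0},{"dx":0,"dy":0,"dz":0.9,"wx":0,"wy":0,"wz":0},{"dx":0,"dy":0,"dz":0.9,"wx":0,"wy":0,"wz":0},{"dx":0,"dy":0,"dz":0.9,"wx":0,"wy":0,"wz":0},{"dx":0,"dy":0,"dz":0.8,"wx":0,"wy":0,"wz":0},{"dx":0,"dy":0,"dz":0.4,"wx":0,"wy":0,"wz":0},{"dx":0,"dy":0,"dz":0.2,"wx":0,"wy":0,"wz":0},{"dx":0,"dy":0,"dz":0,"wx":0,"wy":0,"wz":0}]'
python3 -m pendant '[{"dx":0,"dy":0,"dz":0,"wx":0,"wy":0,"wz":0},{"dx":0,"dy":0,"dz":0,"wx":0,"wy":0,"wz":0},{"dx":0,"dy":0,"dz":0,"wx":0,"wy":0,"wz":0},{"dx":0,"dy":0,"dz":0,"wx":0,"wy":0,"wz":0},{"dx":0,"dy":0,"dz":0,"wx":0,"wy":0,"wz":0},{"dx":0,"dy":0,"dz":0,"wx":0,"wy":0,"wz":0},{"dx":0,"dy":0,"dz":0,"wx":0,"wy":0,"wz":0},{"dx":0,"dy":0,"dz":0,"wx":0,"wy":0,"wz":0}]' 1 60
python3 - <<'E'
from h import *
a=cv2.imread('pics/t4.png');c=read_camera('top')
hsv=cv2.cvtColor(a,cv2.COLOR_BGR2HSV)
for u0,u1,v0,v1,lo,hi,h in [(312,336,200,226,24,36,40),(277,301,194,220,45,85,50)]:
    s=hsv[v0:v1,u0:u1]; m=((s[:,:,0]>=lo)&(s[:,:,0]<=hi)&(s[:,:,1]>90)&(s[:,:,2]>110)).astype(np.uint8)
    p=cv2.findNonZero(m); (x,y),r=cv2.minEnclosingCircle(p); print(x+u0,y+v0,r,toworld(c,[(x+u0,y+v0)],[h+12]).round(1))
E
```

```text
time: 25.55
position: [483.0, 227.6, 9.7]
orientation: [-180.0, 0.0, -90.0]
contact_force: [0.5, 0.3, 0.5]
gripper_width: 85.3
gripper_force: 0.0
time: 26.55
position: [483.4, 227.9, 10.2]
orientation: [-179.9, 0.0, -89.9]
contact_force: [0.3, 0.1, 5.6]
gripper_width: 42.8
gripper_force: 60.8
324.5 210.5 6.5193023681640625 [[627.6 -72.9  52. ]]
289.0 203.5 7.43313455581665 [[634.6   9.7  62. ]]
```

```bash
python3 -m pendant '[{"dx":0,"dy":0,"dz":-0.5,"wx":0,"wy":0,"wz":0},{"dx":0,"dy":0,"dz":-1,"wx":0,"wy":0,"wz":0},{"dx":0,"dy":0,"dz":-1,"wx":0,"wy":0,"wz":0},{"dx":0,"dy":0,"dz":-1,"wx":0,"wy":0,"wz":0},{"dx":0,"dy":-0.5,"dz":-1,"wx":0,"wy":0,"wz":0},{"dx":0.8,"dy":-0.9,"dz":-0.5,"wx":0,"wy":0,"wz":0},{"dx":0.8,"dy":-0.9,"dz":0,"wx":0,"wy":0,"wz":0},{"dx":0.8,"dy":-0.9,"dz":0,"wx":0,"wy":0,"wz":0}]'
python3 -m pendant '[{"dx":0.8,"dy":-0.9,"dz":0,"wx":0,"wy":0,"wz":0},{"dx":0.8,"dy":-0.9,"dz":0,"wx":0,"wy":0,"wz":0},{"dx":0.8,"dy":-0.9,"dz":0,"wx":0,"wy":0,"wz":0},{"dx":0.8,"dy":-0.9,"dz":0,"wx":0,"wy":0,"wz":0},{"dx":0.7,"dy":-0.8,"dz":0,"wx":0,"wy":0,"wz":0},{"dx":0.41,"dy":-0.425,"dz":0,"wx":0,"wy":0,"wz":0},{"dx":0,"dy":0,"dz":0.5,"wx":0,"wy":0,"wz":0},{"dx":0,"dy":0,"dz":0.7,"wx":0,"wy":0,"wz":0}]'
python3 -m pendant '[{"dx":0,"dy":0,"dz":0.7,"wx":0,"wy":0,"wz":0},{"dx":0,"dy":0,"dz":0.7,"wx":0,"wy":0,"wz":0},{"dx":0,"dy":0,"dz":0.7,"wx":0,"wy":0,"wz":0},{"dx":0,"dy":0,"dz":0.5,"wx":0,"wy":0,"wz":0},{"dx":0,"dy":0,"dz":0.3,"wx":0,"wy":0,"wz":0},{"dx":0,"dy":0,"dz":0.2,"wx":0,"wy":0,"wz":0},{"dx":0,"dy":0,"dz":0,"wx":0,"wy":0,"wz":0},{"dx":0,"dy":0,"dz":0,"wx":0,"wy":0,"wz":0}]'
```

```text
time: 27.6
position: [546.4, 178.8, 109.0]
orientation: [179.9, -0.0, -90.0]
contact_force: [0.4, 0.2, -3.1]
gripper_width: 43.1
gripper_force: 61.4
time: 28.6
position: [642.8, 93.8, 84.7]
orientation: [180.0, 0.0, -90.0]
contact_force: [0.3, -0.3, -2.8]
gripper_width: 42.7
gripper_force: 61.5
time: 29.6
position: [643.8, 93.5, 24.0]
orientation: [-179.9, 0.0, -90.0]
contact_force: [-0.6, -0.4, -3.6]
gripper_width: 43.0
gripper_force: 61.5
```

```bash
python3 -m pendant '[{"dx":0,"dy":0,"dz":0.04,"wx":0,"wy":0,"wz":0},{"dx":0,"dy":0,"dz":0.02,"wx":0,"wy":0,"wz":0},{"dx":0,"dy":0,"dz":0.02,"wx":0,"wy":0,"wz":0},{"dx":0,"dy":0,"dz":0.01,"wx":0,"wy":0,"wz":0},{"dx":0,"dy":0,"dz":0,"wx":0,"wy":0,"wz":0},{"dx":0,"dy":0,"dz":0,"wx":0,"wy":0,"wz":0},{"dx":0,"dy":0,"dz":0,"wx":0,"wy":0,"wz":0},{"dx":0,"dy":0,"dz":0,"wx":0,"wy":0,"wz":0}]'
```

```text
time: 30.6
position: [643.5, 93.4, 22.3]
orientation: [-180.0, -0.0, -89.9]
contact_force: [-2.9, -0.3, 5.6]
gripper_width: 42.6
gripper_force: 61.5
```

```bash
python3 -m pendant '[{"dx":0,"dy":0,"dz":0,"wx":0,"wy":0,"wz":0},{"dx":0,"dy":0,"dz":0,"wx":0,"wy":0,"wz":0},{"dx":0,"dy":0,"dz":0,"wx":0,"wy":0,"wz":0},{"dx":0,"dy":0,"dz":0,"wx":0,"wy":0,"wz":0},{"dx":0,"dy":0,"dz":0,"wx":0,"wy":0,"wz":0},{"dx":0,"dy":0,"dz":-0.6,"wx":0,"wy":0,"wz":0},{"dx":0,"dy":0,"dz":-1,"wx":0,"wy":0,"wz":0},{"dx":0,"dy":0,"dz":-1,"wx":0,"wy":0,"wz":0}]' -1
python3 -m pendant '[{"dx":0,"dy":0,"dz":-1,"wx":0,"wy":0,"wz":0},{"dx":0,"dy":0,"dz":-1,"wx":0,"wy":0,"wz":0},{"dx":0.25,"dy":1,"dz":0,"wx":0,"wy":0,"wz":0},{"dx":0.25,"dy":1,"dz":0,"wx":0,"wy":0,"wz":0},{"dx":0.25,"dy":1,"dz":0,"wx":0,"wy":0,"wz":0},{"dx":0.25,"dy":1,"dz":0,"wx":0,"wy":0,"wz":0},{"dx":0.25,"dy":1,"dz":0,"wx":0,"wy":0,"wz":0},{"dx":0.25,"dy":1,"dz":0,"wx":0,"wy":0,"wz":0}]'
python3 -m pendant '[{"dx":0.25,"dy":1,"dz":0,"wx":0,"wy":0,"wz":0},{"dx":0.25,"dy":1,"dz":0,"wx":0,"wy":0,"wz":0},{"dx":0.25,"dy":1,"dz":0,"wx":0,"wy":0,"wz":0},{"dx":0.26,"dy":0.88,"dz":0,"wx":0,"wy":0,"wz":0},{"dx":0,"dy":0,"dz":0,"wx":0,"wy":0,"wz":0},{"dx":0,"dy":0,"dz":0,"wx":0,"wy":0,"wz":0},{"dx":0,"dy":0,"dz":0,"wx":0,"wy":0,"wz":0},{"dx":0,"dy":0,"dz":0,"wx":0,"wy":0,"wz":0}]'
python3 -c "
from h import *
c=snap('scene','s5.png');cv2.imwrite('pics/g5.png',cv2.resize(c['pixels'][100:280,180:430],(750,540))[:,:,::-1])"
```

```text
time: 31.6
position: [643.7, 93.5, 75.1]
orientation: [-180.0, 0.0, -90.0]
contact_force: [-0.2, -0.1, 0.8]
gripper_width: 85.5
gripper_force: 0.0
time: 32.6
position: [523.2, 63.3, 114.8]
orientation: [-179.9, 0.0, -90.0]
contact_force: [-0.1, -0.3, -0.2]
gripper_width: 85.5
gripper_force: 0.0
time: 33.6
position: [446.3, 43.3, 113.6]
orientation: [-180.0, -0.0, -90.0]
contact_force: [0.2, 0.0, 0.3]
gripper_width: 85.5
gripper_force: 0.0
```

View pics/g5.png

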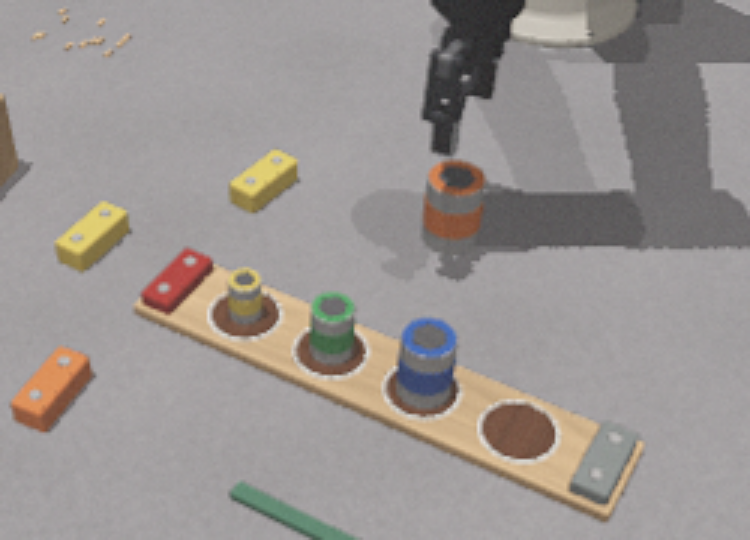

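Three sockets are placed and centred. The gripper is over orange at crop position (455,200).

```bash
python3 -m pendant '[{"dx":0,"dy":0,"dz":0.9,"wx":0,"wy":0,"wz":0},{"dx":0,"dy":0,"dz":0.9,"wx":0,"wy":0,"wz":0},{"dx":0,"dy":0,"dz":0.9,"wx":0,"wy":0,"wz":0},{"dx":0,"dy":0,"dz":0.9,"wx":0,"wy":0,"wz":0},{"dx":0,"dy":0,"dz":0.8,"wx":0,"wy":0,"wz":0},{"dx":0,"dy":0,"dz":0.4,"wx":0,"wy":0,"wz":0},{"dx":0,"dy":0,"dz":0.2,"wx":0,"wy":0,"wz":0},{"dx":0,"dy":0,"dz":0,"wx":0,"wy":0,"wz":0}]'
python3 -m pendant '[{"dx":0,"dy":0,"dz":0,"wx":0,"wy":0,"wz":0},{"dx":0,"dy":0,"dz":0,"wx":0,"wy":0,"wz":0},{"dx":0,"dy":0,"dz":0,"wx":0,"wy":0,"wz":0},{"dx":0,"dy":0,"dz":0,"wx":0,"wy":0,"wz":0},{"dx":0,"dy":0,"dz":0,"wx":0,"wy":0,"wz":0},{"dx":0,"dy":0,"dz":0,"wx":0,"wy":0,"wz":0},{"dx":0,"dy":0,"dz":0,"wx":0,"wy":0,"wz":0},{"dx":0,"dy":0,"dz":0,"wx":0,"wy":0,"wz":0}]' 1 70
```

```text
time: 34.65
position: [446.1, 43.2, 13.8]
orientation: [-180.0, 0.0, -90.0]
contact_force: [-0.1, -0.6, -0.3]
gripper_width: 84.9
gripper_force: 0.0
time: 35.65
position: [446.6, 43.3, 14.5]
orientation: [-179.9, 0.0, -89.9]
contact_force: [-0.5, 0.1, 6.1]
gripper_width: 50.7
gripper_force: 66.5
```

```bash
python3 -m pendant '[{"dx":0,"dy":0,"dz":-0.5,"wx":0,"wy":0,"wz":0},{"dx":0,"dy":0,"dz":-1,"wx":0,"wy":0,"wz":0},{"dx":0,"dy":0,"dz":-1,"wx":0,"wy":0,"wz":0},{"dx":0,"dy":0,"dz":-1,"wx":0,"wy":0,"wz":0},{"dx":-0.5,"dy":-0.5,"dz":-1,"wx":0,"wy":0,"wz":0},{"dx":-0.8,"dy":-0.9,"dz":-0.5,"wx":0,"wy":0,"wz":0},{"dx":-0.8,"dy":-0.9,"dz":0,"wx":0,"wy":0,"wz":0},{"dx":-0.8,"dy":-0.9,"dz":0,"wx":0,"wy":0,"wz":0}]'
python3 -m pendant '[{"dx":-0.8,"dy":-1,"dz":0,"wx":0,"wy":0,"wz":0},{"dx":-0.8,"dy":-1,"dz":0,"wx":0,"wy":0,"wz":0},{"dx":-0.8,"dy":-1,"dz":0,"wx":0,"wy":0,"wz":0},{"dx":-0.8,"dy":-1,"dz":0,"wx":0,"wy":0,"wz":0},{"dx":-0.4,"dy":-1,"dz":0,"wx":0,"wy":0,"wz":0},{"dx":-0.195,"dy":-1,"dz":0,"wx":0,"wy":0,"wz":0},{"dx":0,"dy":-0.7,"dz":0,"wx":0,"wy":0,"wz":0},{"dx":0,"dy":-0.35,"dz":0,"wx":0,"wy":0,"wz":0}]'
python3 -m pendant '[{"dx":0,"dy":0,"dz":0.5,"wx":0,"wy":0,"wz":0},{"dx":0,"dy":0,"dz":0.7,"wx":0,"wy":0,"wz":0},{"dx":0,"dy":0,"dz":0.7,"wx":0,"wy":0,"wz":0},{"dx":0,"dy":0,"dz":0.7,"wx":0,"wy":0,"wz":0},{"dx":0,"dy":0,"dz":0.7,"wx":0,"wy":0,"wz":0},{"dx":0,"dy":0,"dz":0.5,"wx":0,"wy":0,"wz":0},{"dx":0,"dy":0,"dz":0.3,"wx":0,"wy":0,"wz":0},{"dx":0,"dy":0,"dz":0.1,"wx":0,"wy":0,"wz":0}]'
python3 -m pendant '[{"dx":0,"dy":0,"dz":0,"wx":0,"wy":0,"wz":0},{"dx":0,"dy":0,"dz":0,"wx":0,"wy":0,"wz":0},{"dx":0,"dy":0,"dz":0,"wx":0,"wy":0,"wz":0},{"dx":0,"dy":0,"dz":0,"wx":0,"wy":0,"wz":0},{"dx":0,"dy":0,"dz":0,"wx":0,"wy":0,"wz":0},{"dx":0,"dy":0,"dz":0,"wx":0,"wy":0,"wz":0},{"dx":0,"dy":0,"dz":0,"wx":0,"wy":0,"wz":0},{"dx":0,"dy":0,"dz":0,"wx":0,"wy":0,"wz":0}]'
```

```text
time: 36.65
position: [508.8, 101.2, 113.1]
orientation: [179.8, -0.0, -90.0]
contact_force: [0.2, 0.0, -5.6]
gripper_width: 50.9
gripper_force: 68.1
time: 37.65
position: [650.4, 176.6, 112.6]
orientation: [179.9, -0.0, -90.0]
contact_force: [0.0, 0.2, -6.4]
gripper_width: 50.8
gripper_force: 68.2
time: 38.65
position: [650.8, 177.1, 29.4]
orientation: [180.0, -0.0, -90.0]
contact_force: [-0.3, -0.0, -6.1]
gripper_width: 51.0
gripper_force: 68.3
time: 39.65
position: [650.8, 177.1, 29.7]
orientation: [180.0, -0.0, -90.0]
contact_force: [0.1, -0.5, -4.8]
gripper_width: 50.9
gripper_force: 68.3
```

Contact is expected at z of about 26.3.

```bash
python3 -m pendant '[{"dx":0,"dy":0,"dz":0.05,"wx":0,"wy":0,"wz":0},{"dx":0,"dy":0,"dz":0.03,"wx":0,"wy":0,"wz":0},{"dx":0,"dy":0,"dz":0.02,"wx":0,"wy":0,"wz":0},{"dx":0,"dy":0,"dz":0.02,"wx":0,"wy":0,"wz":0},{"dx":0,"dy":0,"dz":0.02,"wx":0,"wy":0,"wz":0},{"dx":0,"dy":0,"dz":0.02,"wx":0,"wy":0,"wz":0},{"dx":0,"dy":0,"dz":0,"wx":0,"wy":0,"wz":0},{"dx":0,"dy":0,"dz":0,"wx":0,"wy":0,"wz":0}]'
```

```text
time: 40.65
position: [650.8, 177.1, 26.7]
orientation: [-180.0, -0.0, -90.0]
contact_force: [-0.7, -1.0, -3.7]
gripper_width: 50.5
gripper_force: 68.2
```

```bash
python3 -m pendant '[{"dx":0,"dy":0,"dz":0.015,"wx":0,"wy":0,"wz":0},{"dx":0,"dy":0,"dz":0.015,"wx":0,"wy":0,"wz":0},{"dx":0,"dy":0,"dz":0,"wx":0,"wy":0,"wz":0},{"dx":0,"dy":0,"dz":0,"wx":0,"wy":0,"wz":0},{"dx":0,"dy":0,"dz":0,"wx":0,"wy":0,"wz":0},{"dx":0,"dy":0,"dz":0,"wx":0,"wy":0,"wz":0},{"dx":0,"dy":0,"dz":0,"wx":0,"wy":0,"wz":0},{"dx":0,"dy":0,"dz":0,"wx":0,"wy":0,"wz":0}]'
```

```text
time: 41.65
position: [650.8, 177.2, 26.7]
orientation: [-180.0, -0.0, -89.9]
contact_force: [-4.2, -1.2, 6.0]
gripper_width: 51.0
gripper_force: 68.5
```

Contact made. Release, rise and back off so the cameras have a clear view.

```bash
python3 -m pendant '[{"dx":0,"dy":0,"dz":0,"wx":0,"wy":0,"wz":0},{"dx":0,"dy":0,"dz":0,"wx":0,"wy":0,"wz":0},{"dx":0,"dy":0,"dz":0,"wx":0,"wy":0,"wz":0},{"dx":0,"dy":0,"dz":0,"wx":0,"wy":0,"wz":0},{"dx":0,"dy":0,"dz":0,"wx":0,"wy":0,"wz":0},{"dx":0,"dy":0,"dz":-0.6,"wx":0,"wy":0,"wz":0},{"dx":0,"dy":0,"dz":-1,"wx":0,"wy":0,"wz":0},{"dx":0,"dy":0,"dz":-1,"wx":0,"wy":0,"wz":0}]' -1
python3 -m pendant '[{"dx":0,"dy":0,"dz":-1,"wx":0,"wy":0,"wz":0},{"dx":0,"dy":0,"dz":-1,"wx":0,"wy":0,"wz":0},{"dx":0,"dy":0,"dz":-1,"wx":0,"wy":0,"wz":0},{"dx":0,"dy":1,"dz":0,"wx":0,"wy":0,"wz":0},{"dx":0,"dy":1,"dz":0,"wx":0,"wy":0,"wz":0},{"dx":0,"dy":1,"dz":0,"wx":0,"wy":0,"wz":0},{"dx":0,"dy":1,"dz":0,"wx":0,"wy":0,"wz":0},{"dx":0,"dy":1,"dz":0,"wx":0,"wy":0,"wz":0}]'
python3 -m pendant '[{"dx":0,"dy":1,"dz":0,"wx":0,"wy":0,"wz":0},{"dx":0,"dy":1,"dz":0,"wx":0,"wy":0,"wz":0},{"dx":0,"dy":1,"dz":0,"wx":0,"wy":0,"wz":0},{"dx":0,"dy":1,"dz":0,"wx":0,"wy":0,"wz":0},{"dx":0,"dy":1,"dz":0,"wx":0,"wy":0,"wz":0},{"dx":0,"dy":0,"dz":0,"wx":0,"wy":0,"wz":0},{"dx":0,"dy":0,"dz":0,"wx":0,"wy":0,"wz":0},{"dx":0,"dy":0,"dz":0,"wx":0,"wy":0,"wz":0}]'
python3 - <<'E'
from h import *
s=snap('scene','s6.png');c=snap('top','t6.png')
A=cv2.resize(s['pixels'][140:300,180:440],(780,0) if 0 else (780,480));cv2.imwrite('pics/g6.png',A[:,:,::-1])
B=cv2.resize(c['pixels'][165:245,180:370],(760,320),interpolation=cv2.INTER_NEAREST);cv2.imwrite('pics/g7.png',B[:,:,::-1])
E
```

```text
time: 42.65
position: [651.1, 177.2, 79.4]
orientation: [-179.9, 0.0, -89.9]
contact_force: [0.1, 0.0, -0.2]
gripper_width: 85.1
gripper_force: 0.0
time: 43.65
position: [550.4, 177.2, 139.0]
orientation: [-179.9, 0.0, -90.0]
contact_force: [1.0, 0.6, -0.3]
gripper_width: 85.4
gripper_force: 0.0
time: 44.65
position: [451.5, 177.2, 138.1]
orientation: [-180.0, 0.0, -90.0]
contact_force: [0.3, -0.3, -1.1]
gripper_width: 85.3
gripper_force: 0.0
```

View pics/g6.png

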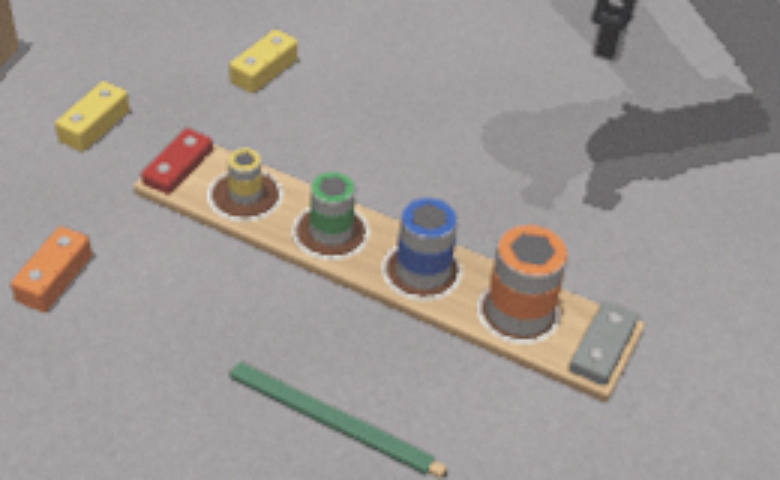

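View pics/g7.png

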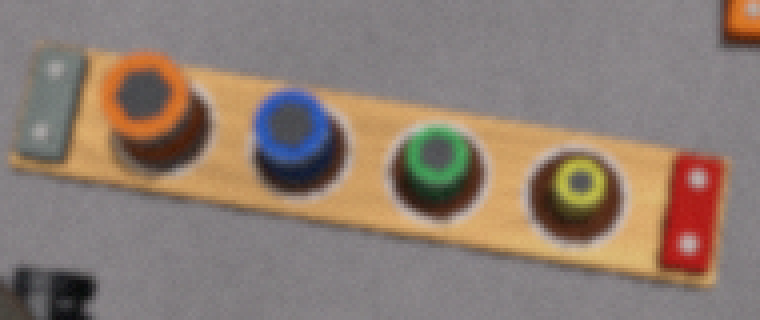

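Run:
```python
from h import *
c=read_camera('top')
P=toworld(c,[(324.6,210.25),(288.75,203.25),(253,195.5),(216,188.25)],[52,62,72,82])
print((P[:,:2]-[[628.9,-73.5],[636.4,10],[643.8,93.6],[651,177.2]]).round(1))
```

```text
[[-0.7  0.4]
 [-1.3  0.3]
 [-0.2 -1. ]
 [-0.4 -0.6]]
```

All four sockets are within about 1.5 mm of their mark centres, so I'm handing in.

```bash
python3 -c "
from bench import *
print(sign_off())"
```

```text
the job is handed in; nothing more can be done
None
```

All four sockets stand upright on their marks, smallest by the red end to largest by the grey, each within about 1.5 mm of centre by the overhead camera; I signed off at about 45 s, and the verdict was not shown.

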